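# Sort the ratchet clamps on the avionics test bench

## Robot

A 7-joint arm with a two-finger parallel gripper is mounted at the origin on the work surface. World frame = base frame: x ahead of the robot, y to its left, z up, the work surface at z = 0. Lengths are in m, angles in rad, forces in N, time in s.
With the tool pointing down it reaches from about 0.425 to 0.925 m from the base axis. Payload 6.8 kg.
Tool frame: the origin (TCP) lies on the centre line of the jaws, within the pads' length; the fingertips stand 11 mm ahead of it and the grasp point (between the pads) lies 8 mm behind it; z points along the fingers, y is the direction in which the jaws open and shut (so a half turn about z gives the same grasp; the last joint's range is limited). The gripper opens to 85 mm and grips with 20 to 120 N. Pads are 22 mm wide; open, the fingers measure 114 mm over their backs; the gripper's body (76 mm by 85 mm) begins 54 mm behind the grasp point. The pads swing forward as they close: fully open they stand 13 mm farther back than shut.
Start: joints at [1.217, 0.477, 0.022, 1.555, -0.011, 1.109, -0.083], TCP at [0.164, -0.655, 0.242] pointing down, gripper open.
Joint ranges: [-2.96, 2.96], [-0.34, 2.1], [-1.41, 1.46], [0.24, 2.44], [-1.37, 4.51], [0.17, 1.92], [-2.96, 2.96]. Speed limits (rad/s): [2.39, 2.39, 3.14, 3.14, 3.14, 3.14, 3.14].

## Interface

Orientations are given as a rotation vector (axis times angle).
In Python, from bench import r gives the robot as it stands.
- The arm moves only by the tool send_rows, never from a script. Its argument "deltas" is a list of rows, each a list of 7 numbers: the opening, from 0 (shut) to 1 (fully open), then the shift along the tool's x, y, z as a fraction of full scale, then the turn, a rotation vector about the tool's x, y, z as a fraction of full scale. In form: [[hand, x, y, z, ax, ay, az], ...]. A call has 1 to 20 rows; each row is the pose to reach, as a shift and turn from the pose commanded when the call began, along the tool's axes at that moment, turning the shorter way round; what a row does not reach only later rows make up. Full scale, the value 1, is 150 mm for a shift and 180 degrees for a turn. A row lasts 1/12 s, in which the tool goes at most 41.7 mm and 7.16 degrees, less where a joint would pass 70% of its speed; a pose out of reach is approached as far as the arm can. A call with a number of a shift or a turn outside -1 to 1 is refused whole. A call with a gripper value outside its range is refused whole. The fingers move at their own pace and stop on an object; "squeeze" is the grip in N (left out, the last holds). Time passes only in rows, so rows that repeat a pose let the fingers close. It gives the time, the measured TCP pose, the force and the opening at its end, in the units of the state.
- r.get_obs(): the state, without advancing time (a new reading comes with each control period).
- r.grab_frame(name): name is "scene" or "top" or "wrist"; returns a dict with "pixels" (420x560x3 uint8, red, green, blue), "camera_matrix" (3x3 intrinsics, pixels), "rvec" (rotation vector, rad) and "tvec" (3), from world to camera coordinates, as OpenCV has them. Camera axes: x right, y down, z forward; pixel columns grow to the right and rows downward; lengths in m; the calibration is good to about 2 mm. The wrist camera is an equidistant fisheye: a pixel r from the principal point sees the ray r / f radians off the axis. A picture is of the moment at which its call begins. There is no depth.
- r.hand_in(): hands the job in, once; it reports no verdict.
The state is a dict: "clock": time; "joints": joint angles; "qvel": joint speeds; "tau": joint torques, N m; "tcp_pos": TCP position; "orientation": TCP orientation; "contact_force": force on the tool from outside, world axes, zero at the start; "moment": the same for the moment, N m; "grip_width": finger opening in m.
Only numpy, scipy, OpenCV 4.12 (cv2) and the standard library are available. Lean on these libraries where they do the work, as an engineer would, in place of code of your own. Each camera call takes 0.05 s, during which the arm holds its last target. There are 200 camera calls.

## Task

Two ring-handled ratchet clamps are lying on the test bench. Put the one whose jaws are ratcheted shut flat in the rectangular tray, and the one whose jaws stand open flat in the round dish; leave the needle-nose pliers where they lie.

Things in the scene. Friction and masses are not known exactly. Their poses are not given: they have to be found in the camera images.
- shut_clamp_mid (a point): Ratcheted-shut clamp: rigid steel hemostat lying flat, 140 mm long, 57 over its two finger rings, about 60 g; jaws together as one straight bar, rings touching. Point: centre of the pivot block (22 mm long, 14 wide, 10 high), 5 mm above what it lies on; x to the jaw tips (60 mm ahead; rings end 79 behind), y across, z up. Grip across the 14 mm, from above, fingers opened about 40 mm.
- open_clamp_mid (a point): Open clamp: same steel hemostat, lying flat, about 60 g, jaws in a V (tips 31 mm apart), handles spread (86 mm over the rings), pivot stiff, nothing moves. Point: centre of the pivot block (22 mm long, 14 wide, 10 high), 5 mm above what it lies on; x midway between the jaws (tips 58 mm ahead; rings end 80 mm from the pivot), y across, z up. Grip across the 14 mm, from above, fingers opened about 40 mm.
- pliers_mid (a point): Needle-nose pliers, a bystander: 155 mm long, 50 mm wide, steel nose shut, two black rubber handles, no finger rings, no ratchet; lying flat among the clamps. The point is the centre of the joint, 6 mm above the bench; x points to the nose.
- tray_in (a point): Centre of the inner floor of the rectangular aluminium tray, 3 mm above the bench. The tray is fixed; 216 x 146 mm outside, 210 x 140 mm inside, walls 3 mm thick, rim 20 mm above the bench; x along its long side, z up. Empty. It stands on one side of the bench, left or right; the dish stands on the other.
- dish_in (a point): Centre of the inner floor of the round aluminium dish, 3 mm above the bench. The dish is fixed; 214 mm across the rim, flat floor 195 mm across, walls 3 mm thick, rim 20 mm above the bench. Empty.
Mind the look-alikes: they are no part of the job. Leave any green look-alike of the part that bears dish_in alone. Leave any green or orange look-alike of the part that bears shut_clamp_mid alone.

How it is judged:
By the outcome, as a careful person would: the job done as asked, in the order asked, and still so for the second after the job is handed in, with the robot touching nothing.
It also fails if it takes over 53 s, if anything falls off the work surface, if the arm or the gripper's body presses on something with over 40 N, if the wrist force passes 120 N, or if a joint passes its speed limit or range.

## Working session

There is one attempt and no reset: what is moved stays moved. The work goes in short steps, Python scripts to look and compute and a tool call to move; the robot and the scene stay as the last step left them, time stands still between calls to the robot, and variables do not carry over. Pictures are saved under pics/ and viewed, about 8 in all and at most 12, crops included, and the job is handed in when it is done.

Besides the shell and the picture viewer there is one more tool, called after "Call:" as a command line: name --pt "numbers of a row" for each row, then --argument value for the rest. send_rows: Moves the arm, as the interface text tells. Shift numbers are shares of 150 mm and turn numbers shares of 180 degrees, none past 1 either way. Its arguments: {"type":"object","properties":{"deltas":{"type":"array","items":{"type":"array","items":{"type":"number"}}},"squeeze":{"type":"number"}},"required":["deltas"]}

```bash
mkdir -p pics; ls
cat > h.py <<'E'
import numpy as np, cv2
from bench import r
def shot(n,f):
    d=r.grab_frame(n); cv2.imwrite(f'pics/{f}.png',d['pixels'][:,:,::-1]); np.savez(f'pics/{f}.npz',**d); return d
def ray(f,uv,z,fish=False):
    d=np.load(f'pics/{f}.npz'); K=d['camera_matrix'];R=cv2.Rodrigues(d['rvec'])[0];t=d['tvec'].ravel()
    uv=np.atleast_2d(np.array(uv,float)); p=np.c_[(uv[:,0]-K[0,2])/K[0,0],(uv[:,1]-K[1,2])/K[1,1],np.ones(len(uv))]
    if fish:
        th=np.hypot(p[:,0],p[:,1]); s=np.sin(th)/np.maximum(th,1e-9); p=np.c_[p[:,0]*s,p[:,1]*s,np.cos(th)]
    D=p@R; c=-R.T@t
    return c+D*((z-c[2])/D[:,2])[:,None]
E
python3 - <<'E'
from h import *
for n in('top','scene','wrist'):
    d=shot(n,n+'0'); R=cv2.Rodrigues(d['rvec'])[0]; print(n,d['camera_matrix'].round(1).tolist(),(-R.T@d['tvec'].ravel()).round(3))
o=r.get_obs(); print({k:np.round(v,3) for k,v in o.items()})
E
```

```text
pics
top [[381.8, 0.0, 283.0], [0.0, 381.8, 202.2], [0.0, 0.0, 1.0]] [0.384 0.007 0.92 ]
scene [[459.9, 0.0, 274.6], [0.0, 459.9, 208.6], [0.0, 0.0, 1.0]] [0.996 0.728 0.658]
wrist [[325.2, 0.0, 282.6], [0.0, 325.2, 206.1], [0.0, 0.0, 1.0]] [ 0.228 -0.639  0.372]
{'clock': np.float64(0.15), 'joints': array([ 1.217,  0.478,  0.022,  1.556, -0.012,  1.109, -0.083]), 'qvel': array([ 0.001, -0.001,  0.001, -0.002,  0.001, -0.003, -0.001]), 'tau': array([ 3.0000e-03, -5.9693e+01,  1.6100e+00, -2.8149e+01,  1.3000e-02,
        7.0000e-03, -0.0000e+00]), 'tcp_pos': array([ 0.164, -0.654,  0.242]), 'orientation': array([-3.117, -0.385,  0.   ]), 'contact_force': array([-0.041,  0.142,  0.366]), 'moment': array([-0.051, -0.05 ,  0.01 ]), 'grip_width': np.float64(0.086)}
```

View pics/top0.png

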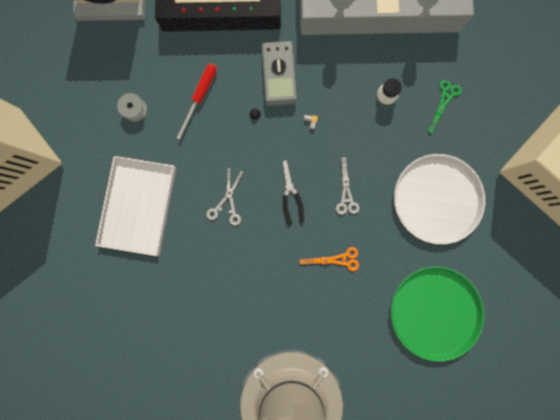

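View pics/scene0.png

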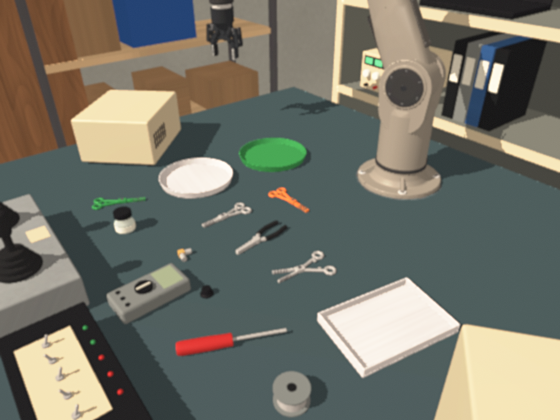

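Top view: open clamp's pivot is near (231,194), shut clamp's near (346,187), pliers' near (290,190). The tray is centred near (136,207) and the white dish near (439,199). The green and orange look-alikes are separate. Next I'll measure by colour masks.

Run:
```python
from h import *
im=cv2.imread('pics/top0.png'); hsv=cv2.cvtColor(im,cv2.COLOR_BGR2HSV)
m=((hsv[:,:,2]>110)&(hsv[:,:,1]<70)).astype(np.uint8)
n,l,s,c=cv2.connectedComponentsWithStats(m)
for i in range(1,n):
    if s[i,4]<60 or not(130<c[i][1]<260) or not 90<c[i][0]<490: continue
    ct=max(cv2.findContours((l==i).astype(np.uint8),0,2)[0],key=cv2.contourArea)
    print(i,s[i],c[i].round(1),cv2.minAreaRect(ct), ray('top0',[cv2.minAreaRect(ct)[0]],0.02).round(4), ray('top0',cv2.boxPoints(cv2.minAreaRect(ct)),0.02)[:,:2].round(3).tolist())
a=cv2.resize(im[140:240,190:380],None,fx=4,fy=4,interpolation=cv2.INTER_CUBIC); cv2.imwrite('pics/crop.png',a)
```

```text
114 [ 394  153   92   92 6704] [439.5 198.3] ((439.5, 198.5), (91.0, 91.0), 90.0) [[ 0.469  -0.3602  0.02  ]] [[0.58, -0.257], [0.576, -0.475], [0.36, -0.461], [0.364, -0.248]]
115 [  94  155   83  102 6158] [135.3 205.4] ((135.12693786621094, 205.1861572265625), (66.5492172241211, 95.1234130859375), 10.713122367858887) [[0.4653 0.3603 0.02  ]] [[0.371, 0.456], [0.594, 0.42], [0.561, 0.263], [0.34, 0.302]]
116 [335 156  25  59 589] [346.1 192.3] ((347.0, 185.0), (24.0, 58.0), 0.0) [[ 0.5049 -0.1427  0.02  ]] [[0.436, -0.112], [0.575, -0.116], [0.574, -0.174], [0.436, -0.169]]
123 [282 160  15  36 267] [287.7 178.8] ((289.0133056640625, 177.19911193847656), (35.122032165527344, 12.239496231079102), 86.18592071533203) [[ 0.526  -0.0054  0.02  ]] [[0.568, 0.011], [0.569, -0.018], [0.485, -0.022], [0.483, 0.007]]
126 [206 168  37  58 654] [227.2 200.9] ((228.3472137451172, 195.3033447265625), (36.1339111328125, 55.11491394042969), 13.495732307434082) [[0.4851 0.1393 0.02  ]] [[0.432, 0.196], [0.56, 0.166], [0.538, 0.082], [0.411, 0.113]]
```

View pics/crop.png

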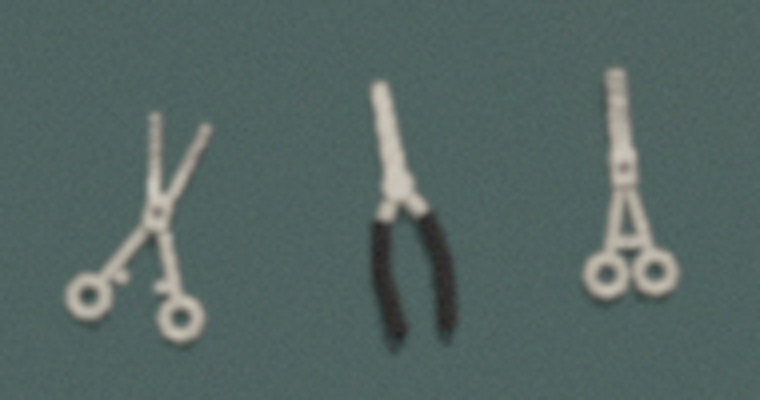

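```bash
cat >> h.py <<'E'
from scipy.spatial.transform import Rotation as Ro
def plan(xyz,yaw_deg):
    o=r.get_obs(); R=Ro.from_rotvec(o['orientation']); T=Ro.from_euler('z',yaw_deg,degrees=True)*Ro.from_euler('x',180,degrees=True)
    d=R.inv().apply(np.array(xyz)-o['tcp_pos'])/0.15; w=(R.inv()*T).as_rotvec()/np.pi
    print('clk',round(o['clock'],2),'tcp',o['tcp_pos'].round(4),'yaw',np.degrees(np.arctan2(*R.as_matrix()[[1,0],0])).round(2),'F',o['contact_force'].round(1),'w',round(o['grip_width'],4))
    print('shift',d.round(3),'turn',w.round(4))
def up(c,z=0.006): 
    return ray('top0',np.array(c,float)/4+[189.6,139.6],z)
E
python3 - <<'E'
from h import *
for n,c in (('shut',[(624,168),(616,70),(630,272)]),('open',[(157,213),(181,119.5),(134.5,307.5)])):
    p=up(c); d=p[1]-p[2]; print(n,p.round(4).tolist(),'head',np.degrees(np.arctan2(d[1],d[0])))
p=up([(624,168)])[0]; plan([p[0]-.02,p[1],0.20],4)
E
```

```text
shut [[0.5151, -0.1419, 0.006], [0.5752, -0.139, 0.006], [0.4522, -0.1435, 0.006]] head 2.1331189653911884
open [[0.4926, 0.1401, 0.006], [0.5494, 0.1253, 0.006], [0.4358, 0.1538, 0.006]] head -14.065394688406176
clk 0.15 tcp [ 0.1641 -0.6543  0.2416] yaw 14.08 F [-0.   0.1  0.4] w 0.0855
shift [ 2.971 -2.776  0.281] turn [-0.0004  0.0001  0.056 ]
```

Call:
send_rows --pt "0.5 0.2 -0.18 0 0 0 0" --pt "0.5 0.4 -0.37 0 0 0 0" --pt "0.5 0.6 -0.55 0 0 0 0" --pt "0.5 0.8 -0.75 0 0 0 0" --pt "0.5 1 -0.93 0 0 0 0" --pt "0.5 1 -0.93 0 0 0 0"

```text
clock: 0.65
tcp_pos: [0.2819, -0.4754, 0.2421]
orientation: [-3.112, -0.402, -0.004]
contact_force: [0.5, 0.3, -0.6]
grip_width: 0.0426
```

Call:
send_rows --pt "0.5 0.2 -0.18 0 0 0 0" --pt "0.5 0.4 -0.37 0 0 0 0" --pt "0.5 0.6 -0.55 0 0 0 0" --pt "0.5 0.8 -0.75 0 0 0 0" --pt "0.5 1 -0.93 0 0 0 0" --pt "0.5 1 -0.93 0 0 0 0"

```text
clock: 1.15
tcp_pos: [0.3924, -0.3035, 0.2425]
orientation: [-3.113, -0.403, -0.004]
contact_force: [-0.7, 0.8, 0.3]
grip_width: 0.0427
```

Call:
send_rows --pt "0.5 0.2 -0.18 0.05 0 0 0.02" --pt "0.5 0.4 -0.37 0.1 0 0 0.04" --pt "0.5 0.6 -0.55 0.2 0 0 0.06" --pt "0.5 0.8 -0.75 0.25 0 0 0.067" --pt "0.5 0.97 -0.92 0.28 0 0 0.067" --pt "0.5 0.97 -0.92 0.28 0 0 0.067" --pt "0.5 0.97 -0.92 0.28 0 0 0.067"

```text
clock: 1.73
tcp_pos: [0.4958, -0.1395, 0.1998]
orientation: [-3.14, -0.064, 0.001]
contact_force: [-0.1, 0.5, -1.0]
grip_width: 0.0427
```

Run:
```python
from h import *
shot('wrist','w1'); plan([.5151,-.1419,.2],2.1)
im=cv2.imread('pics/w1.png'); 
p=np.array([.5151,-.1419,.006]);d=np.load('pics/w1.npz');R=cv2.Rodrigues(d['rvec'])[0];q=R@p+d['tvec'].ravel();th=np.arctan2(np.hypot(q[0],q[1]),q[2]);e=q[:2]/np.hypot(*q[:2])*th*325.2+d['camera_matrix'][:2,2];print('expected px',e)
```

```text
clk 1.78 tcp [ 0.4949 -0.1417  0.2   ] yaw 2.13 F [0.8 0.4 0.9] w 0.0431
shift [ 0.134  0.006 -0.   ] turn [-0.      0.0003  0.0002]
expected px [285.4099916  166.46816561]
```

View pics/w1.png

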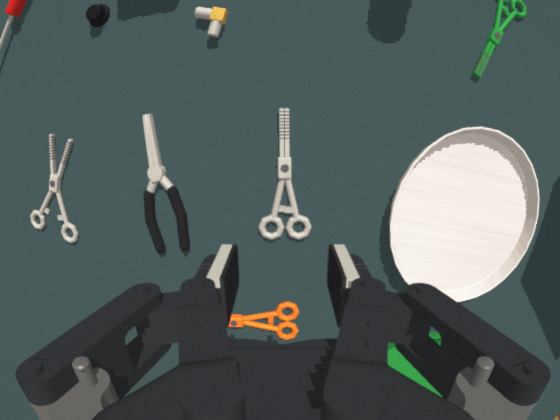

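The wrist view shows the shut clamp's pivot at (285,169), tip at (284,109) and rings centred at (285,227). This agrees with the top-view estimate.

Run:
```python
from h import *
p=ray('w1',[(285,169),(284,112),(285.2,227)],.008,True);d=p[1]-p[2]
print(p.round(4),np.degrees(np.arctan2(d[1],d[0]))); plan([p[0,0],p[0,1],.02],2.1)
```

```text
[[ 0.5128 -0.1416  0.008 ]
 [ 0.5696 -0.1382  0.008 ]
 [ 0.4517 -0.1445  0.008 ]] 3.063259714319634
clk 1.78 tcp [ 0.4949 -0.1417  0.2   ] yaw 2.13 F [0.8 0.4 0.9] w 0.0431
shift [0.12  0.004 1.2  ] turn [-0.      0.0003  0.0002]
```

Call:
send_rows --pt "0.45 0.06 0 0.25 0 0 0" --pt "0.45 0.12 0.01 0.5 0 0 -0.003" --pt "0.45 0.12 0.01 0.75 0 0 -0.003" --pt "0.45 0.12 0.01 0.9 0 0 -0.003" --pt "0.45 0.12 0.01 0.9 0 0 -0.003" --pt "0.45 0.12 0.01 0.9 0 0 -0.003"

```text
clock: 2.28
tcp_pos: [0.5117, -0.1444, 0.0648]
orientation: [3.141, 0.067, -0.004]
contact_force: [-0.5, -0.8, -0.2]
grip_width: 0.0383
```

Run:
```python
from h import *
plan([.5133,-.1416,.014],2.6)
shot('wrist','w2')
```

```text
clk 2.28 tcp [ 0.5117 -0.1444  0.0648] yaw 2.43 F [-0.5 -0.8 -0.2] w 0.0383
shift [ 0.013 -0.018  0.339] turn [ 0.      0.0009 -0.0009]
```

View pics/w2.png

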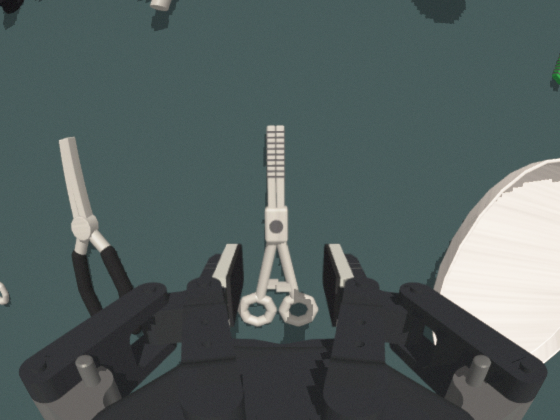

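The shut clamp's pivot is at (276,225), slightly left of the midpoint between the fingers (about 284).

Run:
```python
from h import *
p=ray('w2',[(276.5,224.5),(276.5,128),(278,308)],.009,True);d=p[1]-p[2]
print(p.round(4),np.degrees(np.arctan2(d[1],d[0]))); plan([p[0,0],p[0,1],.014],2.6)
```

```text
[[ 0.515  -0.1411  0.009 ]
 [ 0.5725 -0.1389  0.009 ]
 [ 0.4554 -0.1443  0.009 ]] 2.674279264480326
clk 2.33 tcp [ 0.5131 -0.1443  0.0662] yaw 2.45 F [ 0.4 -0.1  0.1] w 0.0384
shift [ 0.014 -0.021  0.348] turn [ 0.0002 -0.0002 -0.0008]
```

Call:
send_rows --pt "0.45 0.015 -0.02 0.12 0 0 0" --pt "0.45 0.015 -0.02 0.24 0 0 0" --pt "0.45 0.015 -0.02 0.345 0 0 0" --pt "0.45 0.015 -0.02 0.345 0 0 0" --pt "0.1 0.015 -0.02 0.345 0 0 0" --pt "0 0.015 -0.02 0.345 0 0 0" --pt "0 0.015 -0.02 0.345 0 0 0" --pt "0 0.015 -0.02 0.345 0 0 0" --pt "0 0.015 -0.02 0.345 0 0 0" --squeeze 50

```text
clock: 3.08
tcp_pos: [0.5164, -0.1403, 0.0157]
orientation: [3.14, 0.069, 0.005]
contact_force: [-1.8, -0.8, 7.0]
grip_width: 0.0117
```

Call:
send_rows --pt "0 0 0 -0.05 0 0 0" --pt "0 0 0 -0.15 0 0 0" --pt "0 0 0 -0.35 0 0 0" --pt "0 0 0 -0.6 0 0 0" --pt "0 0 0 -0.6 0 0 0" --pt "0 0 0 -0.6 0 0 0"

```text
clock: 3.58
tcp_pos: [0.5171, -0.1401, 0.1069]
orientation: [3.139, 0.07, 0.01]
contact_force: [0.3, 0.5, -1.1]
grip_width: 0.0116
```

Run:
```python
from h import *
# tray: corners of the rim -> centre, direction
im=cv2.imread('pics/top0.png'); hsv=cv2.cvtColor(im,cv2.COLOR_BGR2HSV)
m=((hsv[:,:,2]>110)&(hsv[:,:,1]<70)).astype(np.uint8)
m[:, :85]=0; m[:,185:]=0; m[:145]=0; m[265:]=0
ct=max(cv2.findContours(m,0,2)[0],key=cv2.contourArea).reshape(-1,2)
q=ray('top0',ct,0.02)[:,:2].astype(np.float32); R=cv2.minAreaRect(q); print(R, cv2.boxPoints(R).round(3).tolist())
shot('wrist','w3'); plan([R[0][0],R[0][1],.12],-10)
```

```text
((0.46647021174430847, 0.3594167232513428), (0.15745870769023895, 0.2217819094657898), 79.6988525390625) [[0.34299999475479126, 0.3019999861717224], [0.5609999895095825, 0.2619999945163727], [0.5899999737739563, 0.4169999957084656], [0.3709999918937683, 0.4569999873638153]]
clk 3.63 tcp [ 0.5157 -0.1399  0.1051] yaw 2.55 F [-1.   0.8 -0. ] w 0.0122
shift [-0.18  -3.34  -0.103] turn [ 0.0002 -0.0009  0.0697]
```

View pics/w3.png

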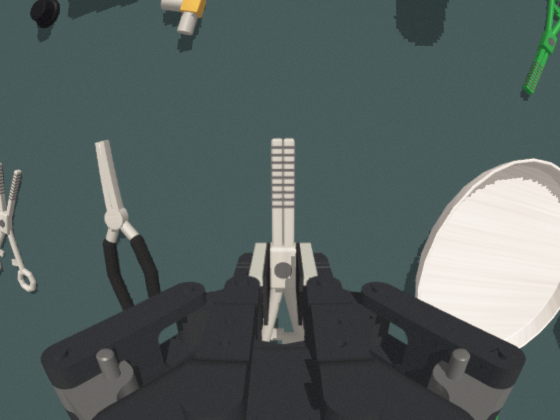

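The clamp is held level, with its pivot between the pads at (283,268). I'll carry it to the tray.

Call:
send_rows --pt "0 0 -0.15 0 0 0 0" --pt "0 -0.01 -0.35 0 0 0 0" --pt "0 -0.02 -0.55 0 0 0 0" --pt "0 -0.03 -0.75 0 0 0 0" --pt "0 -0.03 -0.95 0 0 0 0"

```text
clock: 4.05
tcp_pos: [0.5026, 0.0035, 0.1025]
orientation: [3.141, 0.07, -0.004]
contact_force: [0.3, 0.3, -1.3]
grip_width: 0.0118
```

Call:
send_rows --pt "0 0 -0.2 0 0 0 0" --pt "0 -0.01 -0.4 0 0 0 0" --pt "0 -0.02 -0.6 0 0 0 0" --pt "0 -0.03 -0.8 0 0 0 0" --pt "0 -0.03 -1 0 0 0 0"

```text
clock: 4.47
tcp_pos: [0.4915, 0.1531, 0.1025]
orientation: [3.14, 0.07, -0.004]
contact_force: [0.6, 0.5, -0.7]
grip_width: 0.0118
```

Call:
send_rows --pt "0 0 -0.2 0 0 0 0.02" --pt "0 -0.01 -0.4 0 0 0 0.04" --pt "0 -0.02 -0.6 0 0 0 0.06" --pt "0 -0.03 -0.8 0 0 0 0.071" --pt "0 -0.03 -0.95 0 0 0 0.071" --pt "0 -0.03 -0.95 0 0 0 0.071" --pt "0 -0.03 -0.95 0 0 0 0.071"

```text
clock: 5.05
tcp_pos: [0.4808, 0.2955, 0.1024]
orientation: [3.129, -0.274, -0.003]
contact_force: [-0.3, -0.9, -1.1]
grip_width: 0.0124
```

Run:
```python
from h import *
plan([.477,.362,.06],-10.3); shot('wrist','w4')
```

```text
clk 5.05 tcp [0.4808 0.2955 0.1024] yaw -10.02 F [-0.3 -0.9 -1.1] w 0.0124
shift [-0.101 -0.432  0.283] turn [0.0003 0.0006 0.0016]
```

View pics/w4.png

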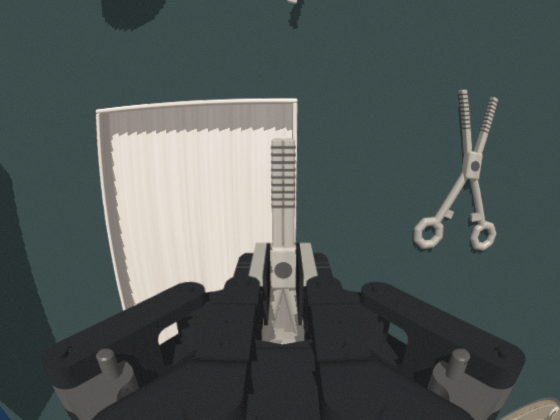

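The tray's far rim corners are at (98,111) and (297,100), and the clamp tip is at (283,140). The open clamp's pivot is at (473,165), with tips at (463,93) and (493,100) and rings at (429,233) and (483,235). I'll cross-check the tray and open clamp from this view.

Run:
```python
from h import *
p=ray('w4',[(98,110),(297,100)],.02,True)[:,:2]; e=p[0]-p[1]; L=np.hypot(*e); n=np.array([e[1],-e[0]])/L
print(p.round(4),L,'axis',np.degrees(np.arctan2(n[1],n[0])),'centre',p.mean(0)-n*.108)
q=ray('w4',[(473,165),(463,93),(493,100),(429,233),(483,235)],.008,True); d=q[1]+q[2]-q[3]-q[4]; print(q.round(4),np.degrees(np.arctan2(d[1],d[0])))
```

```text
[[0.5825 0.4125]
 [0.5568 0.272 ]] 0.14274302100709202 axis -10.351825959584422 centre [0.46339623 0.36164888]
[[0.4924 0.1405 0.008 ]
 [0.5491 0.1439 0.008 ]
 [0.5422 0.1149 0.008 ]
 [0.4435 0.1837 0.008 ]
 [0.4306 0.1303 0.008 ]] -14.248973756955072
```

Call:
send_rows --pt "0 -0.05 -0.2 0 0 0 0.001" --pt "0 -0.11 -0.43 0 0 0 0.002" --pt "0 -0.11 -0.43 0.15 0 0 0.002" --pt "0 -0.11 -0.43 0.3 0 0 0.002" --pt "0 -0.11 -0.43 0.42 0 0 0.002" --pt "0 -0.11 -0.43 0.5 0 0 0.002" --pt "0 -0.11 -0.43 0.54 0 0 0.002" --pt "0 -0.11 -0.43 0.55 0 0 0.002" --pt "0 -0.11 -0.43 0.55 0 0 0.002"

```text
clock: 5.85
tcp_pos: [0.4777, 0.3601, 0.0211]
orientation: [3.128, -0.291, -0.0]
contact_force: [-0.5, 0.1, 0.2]
grip_width: 0.0121
```

Run:
```python
from h import *
plan([.475,.361,.018],-10.3)
```

```text
clk 5.85 tcp [0.4777 0.3601 0.0211] yaw -10.63 F [-0.5  0.1  0.2] w 0.0121
shift [-0.019 -0.002  0.021] turn [ 0.0001 -0.     -0.0018]
```

Down a last 2–3 mm, then release and lift.

Call:
send_rows --pt "0 0 0 0.015 0 0 0" --pt "0 0 0 0.018 0 0 0" --pt "0.1 0 0 0.018 0 0 0" --pt "0.2 0 0 0.015 0 0 0" --pt "0.35 0 0 0 0 0 0" --pt "0.45 0 0 -0.02 0 0 0" --pt "0.45 0 0 -0.05 0 0 0" --pt "0.45 0 0 -0.2 0 0 0" --pt "0.45 0 0 -0.45 0 0 0" --pt "0.45 0 0 -0.7 0 0 0" --pt "0.45 0 0 -0.8 0 0 0" --pt "0.45 0 0 -0.8 0 0 0"

```text
clock: 6.85
tcp_pos: [0.4796, 0.3629, 0.1464]
orientation: [-3.122, 0.289, -0.01]
contact_force: [0.1, 0.4, 0.2]
grip_width: 0.0384
```

Run:
```python
from h import *
plan([.4925,.1403,.14],-14.2); shot('wrist','w5')
```

```text
clk 6.85 tcp [0.4796 0.3629 0.1464] yaw -10.59 F [0.1 0.4 0.2] w 0.0384
shift [0.357 1.443 0.035] turn [-0.0022 -0.0017  0.0201]
```

View pics/w5.png

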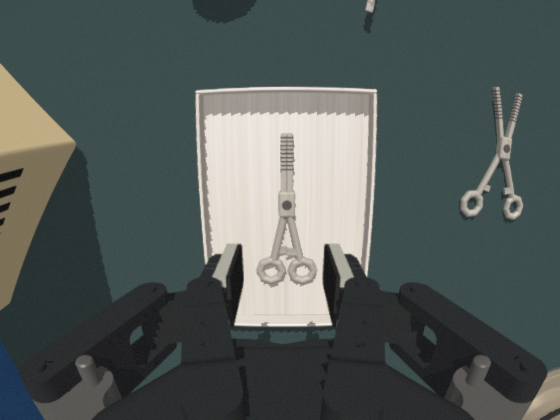

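The shut clamp lies flat and well inside the tray (pivot (287,205)). Now the open clamp.

Call:
send_rows --pt "0.45 0.04 0.18 0 0 0 0" --pt "0.45 0.09 0.36 0 0 0 0" --pt "0.45 0.13 0.54 0 0 0 0" --pt "0.45 0.18 0.72 0 0 0 0"

```text
clock: 7.23
tcp_pos: [0.4829, 0.248, 0.1397]
orientation: [3.127, -0.288, -0.003]
contact_force: [1.6, -0.7, 0.0]
grip_width: 0.0385
```

Call:
send_rows --pt "0.45 0.04 0.2 0 0 0 0.01" --pt "0.45 0.09 0.4 0.1 0 0 0.02" --pt "0.45 0.13 0.6 0.2 0 0 0.02" --pt "0.45 0.17 0.72 0.35 0 0 0.02" --pt "0.45 0.17 0.72 0.5 0 0 0.02" --pt "0.45 0.17 0.72 0.55 0 0 0.02" --pt "0.45 0.17 0.72 0.55 0 0 0.02"

```text
clock: 7.82
tcp_pos: [0.4872, 0.1383, 0.0562]
orientation: [3.116, -0.387, -0.008]
contact_force: [0.4, 0.6, 0.1]
grip_width: 0.0382
```

Run:
```python
from h import *
plan([.4925,.1403,.014],-14.2); shot('wrist','w6')
```

```text
clk 7.82 tcp [0.4872 0.1383 0.0562] yaw -14.16 F [0.4 0.6 0.1] w 0.0382
shift [ 0.033 -0.022  0.281] turn [0.0009 0.0015 0.0002]
```

View pics/w6.png

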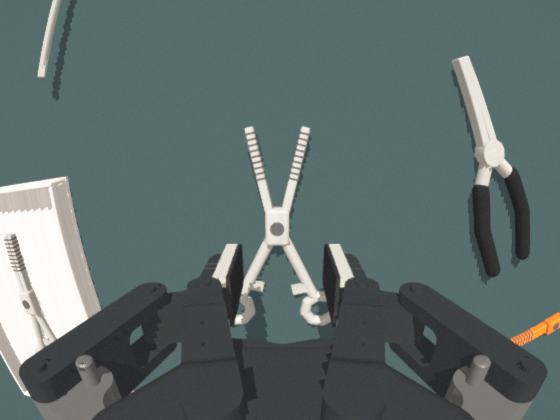

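The open clamp's pivot is at (277,227), between the fingers, which are centred near 284.

Run:
```python
from h import *
q=ray('w6',[(277,227),(250,130),(305,130)],.009,True); print(q.round(4)); plan([*q[0,:2],.015],-14.2)
```

```text
[[0.4925 0.1395 0.009 ]
 [0.5498 0.1401 0.009 ]
 [0.5425 0.1111 0.009 ]]
clk 7.87 tcp [0.4882 0.1393 0.0576] yaw -14.11 F [ 0.1 -0.5  0.4] w 0.0387
shift [ 0.028 -0.009  0.284] turn [0.0004 0.0008 0.0005]
```

Call:
send_rows --pt "0.45 0.03 -0.013 0.1 0 0 0" --pt "0.45 0.03 -0.013 0.2 0 0 0" --pt "0.45 0.03 -0.013 0.28 0 0 0" --pt "0.45 0.03 -0.013 0.28 0 0 0" --pt "0.1 0.03 -0.013 0.28 0 0 0" --pt "0 0.03 -0.013 0.28 0 0 0" --pt "0 0.03 -0.013 0.28 0 0 0" --pt "0 0.03 -0.013 0.28 0 0 0" --pt "0 0.03 -0.013 0.28 0 0 0" --squeeze 50

```text
clock: 8.62
tcp_pos: [0.4946, 0.1401, 0.0174]
orientation: [-3.117, 0.387, -0.002]
contact_force: [-1.3, 0.7, 7.2]
grip_width: 0.0117
```

Call:
send_rows --pt "0 0 0 -0.05 0 0 0" --pt "0 0 0 -0.15 0 0 0" --pt "0 0 0 -0.35 0 0 0" --pt "0 0 0 -0.6 0 0 0" --pt "0 0 0 -0.6 0 0 0"

```text
clock: 9.03
tcp_pos: [0.4978, 0.1407, 0.1128]
orientation: [-3.113, 0.388, -0.014]
contact_force: [1.6, 0.3, -1.1]
grip_width: 0.0119
```

Run:
```python
from h import *
im=cv2.imread('pics/top0.png'); hsv=cv2.cvtColor(im,cv2.COLOR_BGR2HSV)
m=((hsv[:,:,2]>110)&(hsv[:,:,1]<70)).astype(np.uint8)
m[:, :388]=0; m[:,492:]=0; m[:148]=0; m[250:]=0
ct=max(cv2.findContours(m,0,2)[0],key=cv2.contourArea).reshape(-1,2)
q=ray('top0',ct,0.02)[:,:2].astype(np.float32); print(cv2.minEnclosingCircle(q),cv2.fitEllipse(q))
# far (right) rim edge, top/bottom only
plan([.48,-.36,.106],-14.2)
```

```text
((0.4705418646335602, -0.35989370942115784), 0.10985767096281052) ((0.47076350450515747, -0.3601312041282654), (0.21652914583683014, 0.2173389345407486), 149.16802978515625)
clk 9.03 tcp [0.4978 0.1407 0.1128] yaw -14.21 F [ 1.6  0.3 -1.1] w 0.0119
shift [0.704 3.266 0.034] turn [-0.0017 -0.0026 -0.    ]
```

Call:
send_rows --pt "0 0.03 0.12 0 0 0 0" --pt "0 0.07 0.32 0 0 0 0" --pt "0 0.11 0.52 0 0 0 0" --pt "0 0.15 0.72 0 0 0 0" --pt "0 0.19 0.9 0 0 0 0"

```text
clock: 9.45
tcp_pos: [0.4883, -0.0004, 0.107]
orientation: [3.117, -0.389, 0.001]
contact_force: [1.2, 0.2, -0.6]
grip_width: 0.0118
```

Call:
send_rows --pt "0 0.04 0.2 0 0 0 0" --pt "0 0.08 0.4 0 0 0 0" --pt "0 0.12 0.6 0 0 0 0" --pt "0 0.16 0.8 0 0 0 0" --pt "0 0.2 1 0 0 0 0"

```text
clock: 9.87
tcp_pos: [0.4807, -0.1528, 0.107]
orientation: [3.117, -0.388, 0.001]
contact_force: [0.4, 0.7, -0.4]
grip_width: 0.0115
```

Call:
send_rows --pt "0 0.04 0.2 0 0 0 0" --pt "0 0.08 0.4 0 0 0 0" --pt "0 0.12 0.6 0 0 0 0" --pt "0 0.16 0.8 0 0 0 0" --pt "0 0.2 0.95 0 0 0 0" --pt "0 0.2 0.95 0 0 0 0" --pt "0 0.2 0.95 0 0 0 0"

```text
clock: 10.45
tcp_pos: [0.4746, -0.2984, 0.1068]
orientation: [3.116, -0.393, 0.0]
contact_force: [0.2, 1.0, -0.2]
grip_width: 0.0116
```

Run:
```python
from h import *
plan([.478,-.3635,.024],-14.2); shot('wrist','w7')
```

```text
clk 10.45 tcp [ 0.4746 -0.2984  0.1068] yaw -14.38 F [ 0.2  1.  -0.2] w 0.0116
shift [0.13  0.415 0.552] turn [ 0.0002 -0.0001 -0.001 ]
```

View pics/w7.png

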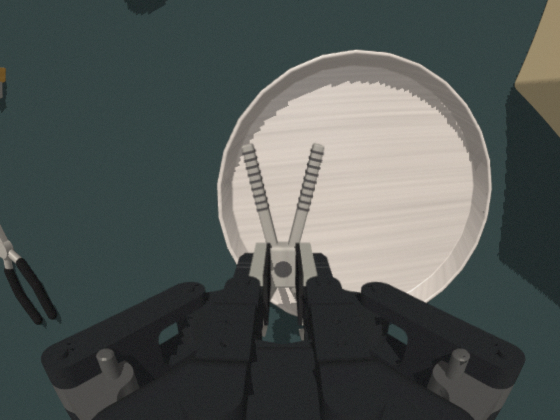

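The open clamp is held level, with its tips at (248,148) and (318,148). The dish rim spans columns 218–490 with its far edge at row 52, so the move into the middle is as planned.

Call:
send_rows --pt "0 0.06 0.2 0 0 0 0" --pt "0 0.13 0.41 0 0 0 0" --pt "0 0.13 0.415 0.15 0 0 0" --pt "0 0.13 0.415 0.3 0 0 0" --pt "0 0.13 0.415 0.42 0 0 0" --pt "0 0.13 0.415 0.5 0 0 0" --pt "0 0.13 0.415 0.54 0 0 0" --pt "0 0.13 0.415 0.56 0 0 0" --pt "0 0.13 0.415 0.56 0 0 0"

```text
clock: 11.25
tcp_pos: [0.4792, -0.3611, 0.0226]
orientation: [-3.118, 0.386, 0.0]
contact_force: [-0.2, 0.8, -0.8]
grip_width: 0.0119
```

Run:
```python
from h import *
plan([.478,-.3635,.020],-14.2)
```

```text
clk 11.25 tcp [ 0.4792 -0.3611  0.0226] yaw -14.12 F [-0.2  0.8 -0.8] w 0.0119
shift [-0.004  0.018  0.017] turn [-0.0001  0.      0.0004]
```

Call:
send_rows --pt "0 0 0 0.012 0 0 0" --pt "0 0 0 0.015 0 0 0" --pt "0.1 0 0 0.015 0 0 0" --pt "0.2 0 0 0.012 0 0 0" --pt "0.35 0 0 0 0 0 0" --pt "0.45 0 0 -0.02 0 0 0" --pt "0.45 0 0 -0.05 0 0 0" --pt "0.45 0 0 -0.2 0 0 0" --pt "0.45 0 0 -0.45 0 0 0" --pt "0.45 0 0 -0.7 0 0 0" --pt "0.45 0 0 -0.9 0 0 0" --pt "0.45 0 0 -1 0 0 0" --pt "0.45 0 0 -1 0 0 0" --pt "0.45 0 0 -1 0 0 0"

```text
clock: 12.42
tcp_pos: [0.4793, -0.362, 0.1738]
orientation: [3.116, -0.388, 0.004]
contact_force: [-0.1, 0.7, -0.9]
grip_width: 0.0384
```

Run:
```python
from h import *
a=shot('wrist','w8')['pixels']; b=shot('scene','s8')['pixels']
cv2.imwrite('pics/end.png',cv2.resize(np.hstack([a,b])[:,:,::-1],(800,300),interpolation=cv2.INTER_AREA)); plan([.5,-.3,.2],0)
```

```text
clk 12.52 tcp [ 0.4781 -0.3613  0.1715] yaw -14.18 F [ 0.1 -0.1  0.3] w 0.0384
shift [ 0.041 -0.432 -0.19 ] turn [-0.0002  0.0006 -0.0788]
```

View pics/end.png

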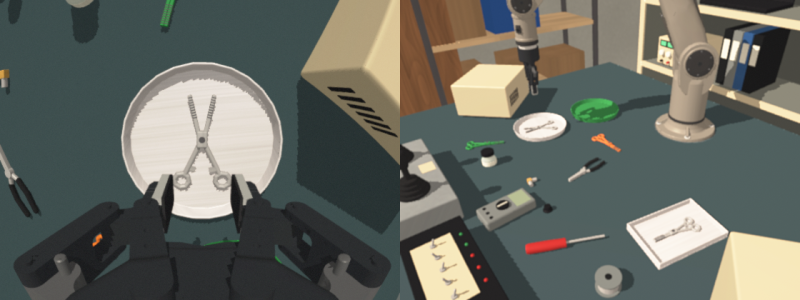

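The open clamp lies flat in the dish (pivot (202,141) in the left half). The shut clamp lies flat in the tray at (677,229) in the right half, and the pliers have not moved. The gripper is clear, so I'm handing in.

```bash
python3 -c "
from bench import r
print(r.hand_in())"
```

```text
the job is handed in; nothing more can be done
None
```

I put the ratcheted-shut clamp flat in the rectangular tray first, then the open clamp flat in the white round dish, and handed the job in at about 12.5 s.

- **Final pictures:** the last wrist and scene views show each clamp lying flat inside its container, clear of the walls. The pliers and the green and orange look-alikes are where they were.
- **Robot:** the gripper was about 15 cm above the dish, touching nothing. The highest contact force I read was about 7 N, while the fingers closed on each clamp.
- **Disagreements:**
  - The gripper read about 12 mm on the 14 mm pivot blocks, but both holds stayed firm and level.
  - The top and wrist views put the tray centre a few millimetres apart, well within the space around the clamp.

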